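# Lift the widest hair roller with the vanity tongs

### The arm

A 6-joint arm with a two-finger parallel gripper is mounted at the origin on the work surface. World frame = base frame: x ahead of the robot, y to its left, z up, the work surface at z = 0. Lengths are in m, angles in degrees, forces in N, time in s.
With the tool pointing down it reaches from about 0.3 to 0.75 m from the base axis. Payload 8.5 kg.
Tool frame: the origin (TCP) lies at the very end of the fingers, on their centre line; the grasp point (between the pads) lies 19 mm behind it (env.pinch_z is the distance from the TCP to the grasp point, in m); z points along the fingers, y is the line along which they close (so a half turn about z gives the same grasp; the last joint's range is limited). The gripper opens to 85 mm and grips with 20 to 120 N. Pads are 22 mm wide; open, the fingers measure 114 mm over their backs; the gripper's body (76 mm by 85 mm) begins 54 mm behind the grasp point. The pads swing forward as they close: fully open they stand 13 mm farther back than shut.
Start: joints at [-78.169, 21.807, 74.336, -0, 83.858, -12.336], TCP at [0.225, -0.502, 0.231] pointing down, gripper open.
Joint ranges: [-178.18, 178.18], [-50.72, 133.34], [12.68, 142.11], [-81.47, 261.47], [9.98, 163.14], [-165.26, 165.26]. Speed limits (degrees/s): [136.94, 136.94, 180, 180, 180, 180].

### API

Orientations are given as a 3x3 rotation matrix whose columns are the frame's x, y, z axes.
In Python, from rig import env, viewer gives the robot as it stands.
- The arm moves only by the tool drive_tool, never from a script. Its argument "series" is a list of rows, each a list of 3 entries, a list of its own where there are three numbers: the shift along the tool's x, y, z in m, then the turn about the tool's z in degrees, then the finger opening in m, from 0 to 0.0854. A call has 1 to 20 rows; each row is the pose to reach, as a shift and turn from the pose commanded when the call began, along the tool's axes at that moment; what a row does not reach only later rows make up. A row lasts 1/10 s, in which the tool goes at most 50 mm and 8.59 degrees, less where a joint would pass 70% of its speed; a pose out of reach is approached as far as the arm can. A call with a gripper value outside its range is refused whole. The fingers move at their own pace and stop on an object; "newtons" is the grip in N (left out, the last holds). Time passes only in rows, so rows that repeat a pose let the fingers close. It gives the time, the measured TCP pose, the force, the opening and the grip force at its end, in the units of the state.
- env.observe(): the state, without advancing time (a new reading comes with each control period).
- viewer.get_image(name): name is "side" or "top" or "wrist"; returns a dict with "img" (400x640x3 uint8, red, green, blue), "depth" (400x640 float32, m along the optical axis (not along the pixel's ray), 0 where there is no reading), "camera_matrix" (3x3 intrinsics, pixels), "distortion" ([k1, k2, p1, p2, k3] as OpenCV has them; the pictures are not rectified), "rvec" (rotation vector, rad) and "tvec" (3), from world to camera coordinates, as OpenCV has them. Camera axes: x right, y down, z forward; pixel columns grow to the right and rows downward; lengths in m; the calibration is good to about 2 mm. A picture is of the moment at which its call begins.
- env.close_job(): hands the job in; it is judged then, once.
The state is a dict: "time_s": time; "q": joint angles; "qvel": joint speeds; "joint_efforts": joint torques, N m; "position": TCP position; "tool_rot": TCP orientation; "ft_force": force on the tool from outside, world axes, zero at the start; "wrist_torque": the same for the moment, N m; "grip_width": finger opening in m; "gripper_force": force on a finger pad.
Only numpy, scipy, OpenCV 4.12 (cv2) and the standard library are available. Lean on these libraries where they do the work, as an engineer would, in place of code of your own. Each camera call takes 0.05 s, during which the arm holds its last target. There are 200 camera calls.

### The job

Pick up the steel tongs by the rubber grips on their arms and close them gently on the widest of the three hair rollers on the stand, so that its thin plastic is not crushed and the gripper itself never touches it. Lift the roller upright off its post and finish while still holding it up in the tongs, its underside at least 10 cm above the vanity top. Leave everything else standing where it is.

Things in the scene. Friction and masses are not known exactly. Their poses are not given: they have to be found in the camera images.
- tongs: Spring-open steel tongs lying flat, 200 mm long, 28 mm high, 85 g: two 3 mm arms on edge swing level about a round hub. Origin on the underside midway between the rubber grips, where they are squeezed; x along the middle line to the jaws, y left, z up. Hub axis at x = -95 mm, arms end at x = +90. Rubber grips x = -25 to +25; open, 64 mm over their outsides at x = 0. Balances near x = -10
- jaws (a point): the point midway between the jaws of the tongs at half height: 80 mm ahead of the tongs' origin along x, 14 mm above the underside. Jaws 67 mm apart when open, closing 1.85 mm per mm at the grips. Each jaw has two upright ribs, 10 mm before and behind this point, that cradle the roller
- tongs_left (a joint): swing of the left arm: 0 sprung open, 0.10 rad when closed on the wide roller (45 mm over the grips, arms parallel), stop at 0.17. The right arm swings equally. The spring pushes each grip with about 6 N when open, 8 N at 58 mm, 10.5 N at 45 mm; what the gripper presses beyond that reaches each jaw at 0.54 times its size
- stand: fixed white roller stand: base 70 x 250 x 14 mm (x, y, z), with three upright posts 10 mm across and 30 mm tall (to 44 mm above the vanity top) in a row along its y axis at y = -85, 0 and +85 mm. Origin under the centre of its base; its long front side faces -x. There is room to come with the tongs along its x axis
- roller_wide: the widest hair roller: pink plastic tube with fine ribs, 38 mm across, 62 mm tall, 30 mm bore, about 25 g, standing loosely over one of the posts on the base of the stand. Origin at the centre of its underside, z up. It is crushed if either jaw presses it with more than 20 N
- roller_thin_a: a thin hair roller, same make, 25 mm across, 62 mm tall, on another post. Origin at the centre of its underside. Leave it there
- roller_thin_b: the second thin hair roller, 25 mm across, 62 mm tall, on the remaining post. Origin at the centre of its underside. Leave it there
- perfume: round glass perfume bottle, 72 mm across, 88 mm tall, origin under its centre. Leave it alone
- compact: closed round compact in champagne aluminium, 70 mm across, 16 mm high, origin under its centre. Leave it alone
- tweezer: small steel slant tweezer, 90 mm long, 8 mm high, lying flat, origin under its middle. Much smaller than the tongs. Leave it alone
- cream_jar: white cream jar, 56 mm across, 45 mm tall, origin under its centre. Leave it alone
- nail_polish: small nail polish bottle, 28 mm across, 65 mm tall, origin under its centre. Leave it alone
- hairbrush: flat wooden-handled hair colouring brush lying flat, 200 mm long, under 35 mm high, origin under its middle. Leave it alone
Things that resemble listed ones, but are neither listed nor needed, are in the scene too. Several things have the shape of the tongs; the one meant has the colours described above.

How it is judged:
By the outcome, as a careful person would: the job done as asked, in the order asked, and still so for the second after the job is handed in, while the arm keeps its last pose, push and grip.
It also fails if it takes over 38 s, if anything falls off the work surface, if the arm or the gripper's body presses on something with over 40 N, if the wrist force passes 120 N, or if a joint passes its speed limit or range.

## Working session

There is one attempt and no reset: what is moved stays moved. The work goes in short steps, Python scripts to look and compute and a tool call to move; the robot and the scene stay as the last step left them, time stands still between calls to the robot, and variables do not carry over. Pictures are saved under pics/ and viewed, at most 10 in all, crops included, and the job is handed in when it is done.

Besides the shell and the picture viewer there is one more tool, called after "Call:" as a command line: name --argument value ..., lists and objects as JSON in quotes. drive_tool: Moves the arm, as the interface text tells. Its arguments: {"type":"object","properties":{"series":{"type":"array"},"newtons":{"type":"number"}},"required":["series"]}

```bash
mkdir -p pics
cat > h.py <<'E'
import numpy as np, cv2
from rig import env, viewer
def get(n):
    d=viewer.get_image(n); d['R']=cv2.Rodrigues(np.array(d['rvec'],float))[0]; d['t']=np.array(d['tvec'],float).ravel(); return d
def ray(d,uv):
    p=cv2.undistortPoints(np.array(uv,float).reshape(-1,1,2),np.array(d['camera_matrix']),np.array(d['distortion'])).reshape(-1,2)
    r=np.c_[p,np.ones(len(p))]@d['R']; return -d['R'].T@d['t'], r
def plane(d,uv,z):
    o,r=ray(d,uv); return o+r*((z-o[2])/r[:,2])[:,None]
def dpt(d,uv):
    uv=np.atleast_2d(uv); o,r=ray(d,uv); z=d['depth'][uv[:,1].astype(int),uv[:,0].astype(int)]; return o+r*z[:,None]
def cloud(d):
    v,u=np.mgrid[:400,:640]; return dpt(d,np.c_[u.ravel(),v.ravel()]).reshape(400,640,3)
def save(d,n,box=None,s=1):
    im=d['img'][...,::-1]
    if box: im=im[box[1]:box[3],box[0]:box[2]]
    cv2.imwrite('pics/'+n,cv2.resize(im,None,fx=s,fy=s,interpolation=cv2.INTER_CUBIC))
E
python3 - <<'E'
from h import *
s=env.observe(); print(s)
for n in('top','side'):
    d=get(n); save(d,n+'0.png'); print(n,-d['R'].T@d['t'],d['R'][2]); np.savez(n+'.npz',**d)
E
```

```text
{'time_s': 0.0, 'q': array([-7.81697690e+01,  2.18414683e+01,  7.43841794e+01,  1.71784305e-04,
        8.38576084e+01, -1.23359196e+01]), 'qvel': array([-0.03045804,  0.07136907, -0.00508881, -0.07882721, -0.00698214,
       -0.06152384]), 'joint_efforts': array([ 7.97833582e-04, -4.48458838e+01, -2.31273615e+01, -1.45884514e-04,
        4.80976654e-03,  1.49697104e-05]), 'position': array([ 0.22509869, -0.50151421,  0.23071067]), 'tool_rot': array([[ 9.12362311e-01,  4.09383592e-01, -2.94984479e-04],
       [ 4.09383579e-01, -9.12361256e-01,  1.42283911e-03],
       [ 3.13354577e-04, -1.41890658e-03, -9.99998944e-01]]), 'ft_force': array([0.84126719, 0.27438776, 0.00379003]), 'wrist_torque': array([-0.01860774,  0.01442205, -0.02415713]), 'gripper_force': 0.0, 'grip_width': 0.08562684528887796}
top [0.28231636 0.02705049 1.10259473] [ 0.20086902 -0.00358634 -0.97961154]
side [ 0.32261494 -0.74314991  0.55430184] [ 0.19287766  0.81329044 -0.5489598 ]
```

View pics/top0.png

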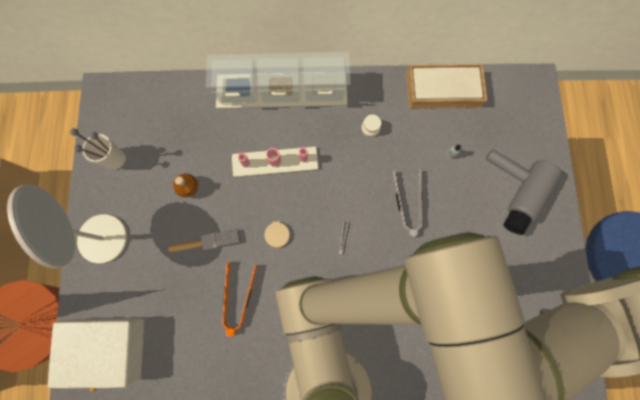

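View pics/side0.png

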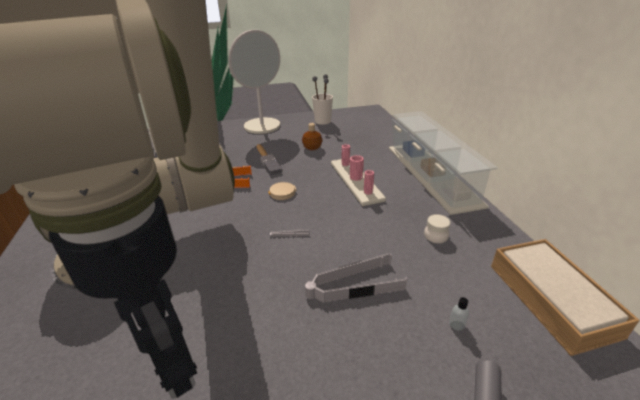

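Top view: the tongs candidates are an orange pair (238,300) and a steel pair with black grips (410,205). Only the steel pair fits "steel with rubber grips". The stand is at (275,160), with the wide roller on its middle post (273,157) and thin ones at (243,159) and (304,154). I'll confirm with one crop and measure.

```bash
cat > m.py <<'E'
from h import *
t=dict(np.load('top.npz')); s=dict(np.load('side.npz'))
a=t['img'][110:260,210:440][...,::-1]; b=s['img'][130:310,300:440][...,::-1]
cv2.imwrite('pics/crop.png',np.vstack([cv2.resize(a,(690,330),interpolation=2)[:, :],cv2.resize(b,(345,260),interpolation=2)[:, :].copy() if 0 else cv2.copyMakeBorder(cv2.resize(b,(345,260),interpolation=2),0,0,0,345,0)]))
P=cloud(t)
z=P[...,2]
print('table z',np.median(z[180:200,330:380]))
m=np.zeros(z.shape,bool); m[165:242,385:432]=1
m&=(z>.012)&(z<.04)
q=P[m]; print(len(q),q.min(0),q.max(0),np.percentile(q[:,2],[10,50,90]))
# profile of tongs across rows
for r in range(166,242,5):
    c=np.where(m[r])[0]
    if len(c): print(r,c.min(),c.max(),plane(t,[[c.min(),r],[c.max(),r]],.028)[:,:2].round(4).tolist())
# pink rollers
h=cv2.cvtColor(t['img'],cv2.COLOR_RGB2HSV); pk=((h[...,0]>160)|(h[...,0]<4))&(h[...,1]>80)
pk[:135]=0;pk[180:]=0;pk[:,:225]=0;pk[:,330:]=0
n,l,st,ce=cv2.connectedComponentsWithStats(pk.astype(np.uint8))
for i in range(1,n):
    if st[i,4]<15: continue
    Q=P[(l==i)]; top=Q[Q[:,2]>.065]
    print('roller',ce[i],st[i],len(top),top.mean(0) if len(top) else 0,Q[:,2].max())
w=(h[...,1]<60)&(h[...,2]>170); w[:130]=0;w[185:]=0;w[:,:225]=0;w[:,330:]=0
w|=pk
c=max(cv2.findContours(w.astype(np.uint8),0,2)[0],key=cv2.contourArea)
bx=cv2.boxPoints(cv2.minAreaRect(c)); B=plane(t,bx,.014); print('stand',bx.tolist(),B.round(4).tolist(),B.mean(0))
E
python3 m.py
```

```text
table z -0.0017265597216042927
359 [ 0.40395069 -0.28071576  0.01203139] [ 0.59929142 -0.20188593  0.03205002] [0.01416182 0.02413829 0.0276866 ]
171 393 420 [[0.5923, -0.2011], [0.5906, -0.2789]]
176 394 420 [[0.5774, -0.203], [0.5758, -0.2777]]
181 394 420 [[0.5626, -0.2021], [0.561, -0.2766]]
186 395 421 [[0.5478, -0.204], [0.5462, -0.2783]]
191 397 421 [[0.5331, -0.2088], [0.5316, -0.2772]]
196 397 421 [[0.5186, -0.2078], [0.517, -0.2761]]
201 398 421 [[0.504, -0.2097], [0.5026, -0.2749]]
206 399 421 [[0.4896, -0.2116], [0.4882, -0.2738]]
211 400 421 [[0.4752, -0.2135], [0.4739, -0.2727]]
216 402 421 [[0.4608, -0.2182], [0.4596, -0.2716]]
221 403 421 [[0.4466, -0.2201], [0.4455, -0.2706]]
226 403 421 [[0.4325, -0.2191], [0.4314, -0.2695]]
231 409 416 [[0.4181, -0.2349], [0.4177, -0.2545]]
236 411 415 [[0.404, -0.2395], [0.4038, -0.2507]]
roller [273.13013699 156.24657534] [267 148  13  18 146] 57 [0.62839077 0.13719569 0.08983826] 1.1025947286039464
roller [302.97402597 153.97402597] [300 148   7  13  77] 32 [0.63847842 0.05509975 0.07154721] 0.07726827995065522
roller [243.47435897 159.35897436] [239 153  10  13  78] 31 [0.62756334 0.2228077  0.07191854] 0.07703498811835185
stand [[232.0, 153.0], [317.0, 153.0], [317.0, 176.0], [232.0, 176.0]] [[0.6619, 0.2655, 0.014], [0.6561, 0.0157, 0.014], [0.5861, 0.0173, 0.014], [0.5918, 0.2639, 0.014]] [0.62398634 0.1406099  0.014     ]
```

View pics/crop.png

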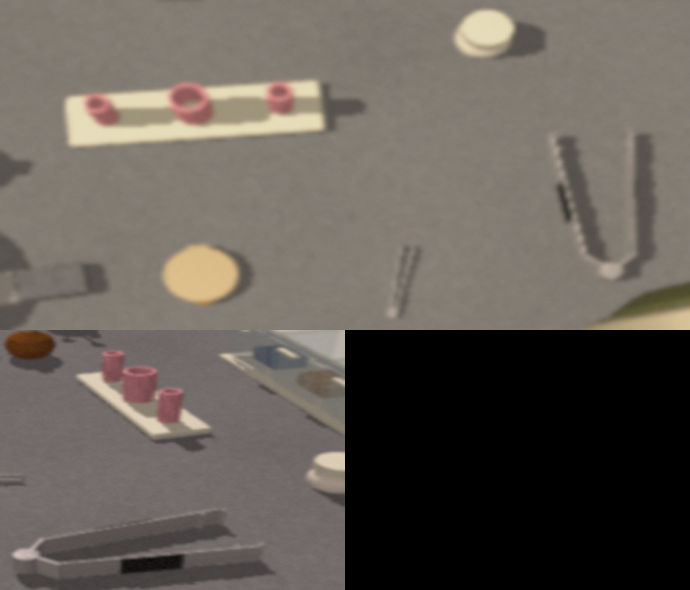

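Confirmed: the steel pair with black grips, about 20 cm long, lies at origin (0.507,-0.2425) with yaw 2°. The stand's yaw is 3.7° and the wide roller is in the middle, near (0.633,0.139). Now I'll move over the tongs.

Call:
drive_tool --series '[[[0.04,-0.013,0.01],3,0.0854],[[0.085,-0.028,0.02],8,0.0854],[[0.13,-0.043,0.03],13,0.0854],[[0.175,-0.058,0.04],18,0.0854],[[0.22,-0.073,0.05],22.2,0.0854],[[0.265,-0.088,0.06],22.2,0.0854],[[0.31,-0.103,0.06],22.2,0.0854],[[0.35,-0.116,0.06],22.2,0.0854],[[0.363,-0.121,0.06],22.2,0.0854],[[0.363,-0.121,0.06],22.2,0.0854],[[0.363,-0.121,0.06],22.2,0.0854]]' --newtons 20

```text
time_s: 1.2
position: [0.5062, -0.2433, 0.1711]
tool_rot: [[0.999, 0.034, -0.001], [0.034, -0.999, 0.0], [-0.001, -0.0, -1.0]]
ft_force: [-0.2, -0.7, -0.1]
grip_width: 0.0853
gripper_force: 0.0
```

Run:
```python
from h import *
s=env.observe(); print(s['time_s'],s['position'],s['tool_rot'].round(4).tolist(),s['ft_force'])
d=get('wrist'); np.savez('w1.npz',**d); save(d,'w1.png')
P=cloud(d); z=P[...,2]; print(np.percentile(z,[5,50,95]))
m=(z>.015)&(z<.035)&(P[...,0]>.38)&(P[...,0]<.63)&(abs(P[...,1]+.242)<.06)
q=P[m]; print(len(q))
for x in np.arange(.395,.61,.015):
    k=q[abs(q[:,0]-x)<.003]
    if len(k):
        y=np.sort(k[:,1]); g=np.argmax(np.diff(y)) if len(y)>1 else 0
        print(x.round(3),len(k),y[0].round(4),y[g].round(4),y[min(g+1,len(y)-1)].round(4),y[-1].round(4),'mid',((y[0]+y[-1])/2).round(4),k[:,2].max().round(4))
print(q.min(0),q.max(0))
```

```text
1.2 [ 0.50619473 -0.24331737  0.17112673] [[0.9994, 0.0342, -0.0007], [0.0342, -0.9994, 0.0], [-0.0007, -0.0, -1.0]] [-0.16142782 -0.71717382 -0.06736572]
[-0.00029225  0.0011821   0.25891424]
2044
0.41 56 -0.258 -0.2417 -0.2405 -0.2405 mid -0.2493 0.0302
0.425 187 -0.2642 -0.2642 -0.2619 -0.2331 mid -0.2487 0.0301
0.44 44 -0.2729 -0.2694 -0.2271 -0.2238 mid -0.2483 0.0297
0.455 36 -0.274 -0.2706 -0.2248 -0.2225 mid -0.2483 0.03
0.47 40 -0.2745 -0.2715 -0.2231 -0.2201 mid -0.2473 0.0296
0.485 54 -0.2775 -0.2727 -0.2211 -0.2168 mid -0.2471 0.0298
0.5 64 -0.2785 -0.2736 -0.2193 -0.2145 mid -0.2465 0.0301
0.515 67 -0.2796 -0.2747 -0.2172 -0.2123 mid -0.246 0.0305
0.53 69 -0.2807 -0.276 -0.2151 -0.2101 mid -0.2454 0.0302
0.545 51 -0.2799 -0.277 -0.2131 -0.2103 mid -0.2451 0.0302
0.56 55 -0.2817 -0.2779 -0.2112 -0.2081 mid -0.2449 0.0302
0.575 66 -0.2825 -0.2773 -0.2125 -0.2062 mid -0.2443 0.0305
0.59 54 -0.2834 -0.2803 -0.2071 -0.2042 mid -0.2438 0.0306
[ 0.40579838 -0.28389773  0.01502517] [ 0.60119668 -0.20329989  0.03146832]
```

View pics/w1.png

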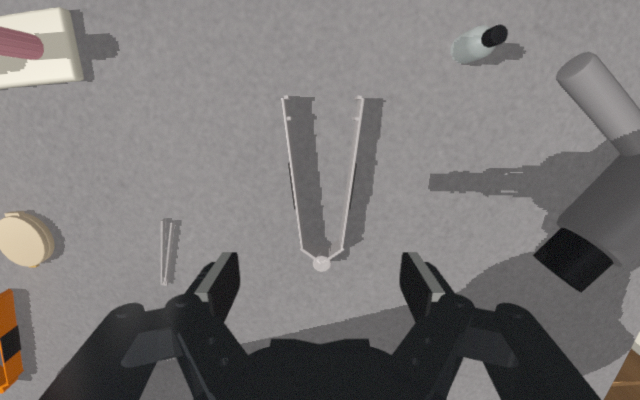

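The wrist view shows the steel tongs with ends at (285,98) and (362,98) and hub at (321,264), clear between the fingers. The refined origin is (0.510,-0.246). Next I'll descend and squeeze partway.

Call:
drive_tool --series '[[[0.004,0.003,0.04],0,0.0854],[[0.004,0.003,0.08],0,0.0854],[[0.004,0.003,0.12],0,0.0854],[[0.004,0.003,0.15],0,0.0854],[[0.004,0.003,0.165],0,0.0854],[[0.004,0.003,0.17],0,0.0854],[[0.004,0.003,0.17],0,0.075],[[0.004,0.003,0.17],0,0.066],[[0.004,0.003,0.17],0,0.058],[[0.004,0.003,0.17],0,0.056],[[0.004,0.003,0.17],0,0.056],[[0.004,0.003,0.17],0,0.056]]' --newtons 20

```text
time_s: 2.45
position: [0.5123, -0.2472, 0.0043]
tool_rot: [[0.999, 0.034, 0.005], [0.034, -0.999, -0.004], [0.005, 0.004, -1.0]]
ft_force: [-0.9, -0.7, 10.5]
grip_width: 0.0563
gripper_force: 11.2
```

Call:
drive_tool --series '[[[0,0,-0.003],0,0.056],[[0,0,-0.006],0,0.056],[[0,0,-0.015],0,0.056],[[0,0,-0.035],0,0.056],[[0,0,-0.065],0,0.056],[[0,0,-0.095],0,0.056],[[0,0,-0.12],0,0.056],[[0,0,-0.13],0,0.056],[[0,0,-0.13],0,0.056],[[0,0,-0.13],0,0.056]]'

```text
time_s: 3.45
position: [0.5104, -0.2453, 0.1303]
tool_rot: [[0.999, 0.034, -0.001], [0.034, -0.999, 0.001], [-0.001, -0.001, -1.0]]
ft_force: [-0.3, -0.0, -0.8]
grip_width: 0.056
gripper_force: 7.8
```

```bash
cat > t.py <<'E'
from h import *
import sys
s=env.observe(); p=s['position']; R=s['tool_rot']; print(s['time_s'],p,R.round(4).tolist(),s['ft_force'],s['grip_width'],s['gripper_force'])
d=get('wrist'); np.savez(sys.argv[1]+'.npz',**d); save(d,sys.argv[1]+'.png')
P=cloud(d); L=(P-p)@R   # tool coordinates
zz=L[...,2]
m=(abs(L[...,1])<.05)&(L[...,0]>-.11)&(L[...,0]<.105)&(zz>-.045)&(zz<.02)
q=L[m]
for x in (-.1,-.09,-.07,-.05,-.04,.03,.045,.06,.07,.08,.09,.095):
    k=q[abs(q[:,0]-x)<.003]
    if len(k): y=np.sort(k[:,1]); print(x,len(k),y[0].round(4),y[-1].round(4),'mid',((y[0]+y[-1])/2).round(4),'topz',np.percentile(k[:,2],[5,50]).round(4))
print(q.min(0),q.max(0))
E
python3 t.py w2
```

```text
3.45 [ 0.51044175 -0.24530879  0.1303409 ] [[0.9994, 0.0343, -0.0014], [0.0343, -0.9994, 0.001], [-0.0013, -0.0011, -1.0]] [-0.30168644 -0.00415731 -0.75197561] 0.05602181607894318 7.842462051194161
-0.05 64 -0.0221 0.021 mid -0.0005 topz [-0.011  -0.0038]
-0.04 145 -0.0244 0.0232 mid -0.0006 topz [-0.0234 -0.0112]
0.03 385 -0.0274 0.0281 mid 0.0004 topz [-0.025  -0.0206]
0.045 440 -0.0277 0.0291 mid 0.0007 topz [-0.0252 -0.0204]
0.06 486 -0.0286 0.03 mid 0.0007 topz [-0.0253 -0.0206]
0.07 681 -0.0289 0.0305 mid 0.0008 topz [-0.0256 -0.0225]
0.08 538 -0.0288 0.031 mid 0.0011 topz [-0.0256 -0.0204]
0.09 250 -0.0282 0.0304 mid 0.0011 topz [-0.0259 -0.0233]
[-0.06208186 -0.04176942 -0.04499421] [0.08978413 0.04183409 0.00395956]
```

View pics/w2.png

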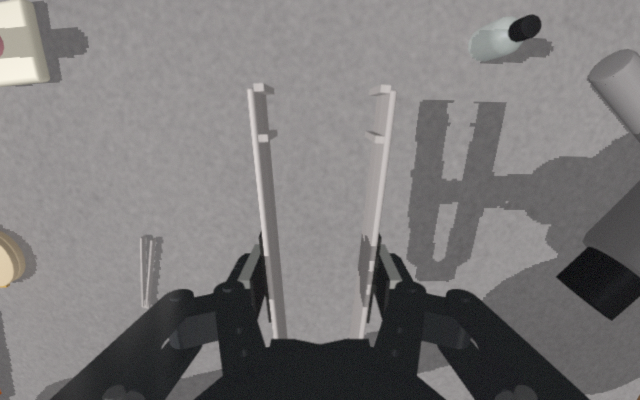

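The tongs are held level: jaw ends at (260,90) and (385,90), x ends at +90 mm, underside 2.5 mm below the TCP. Next I'll carry them to a point in front of the stand and look at the roller again.

Call:
drive_tool --series '[[[-0.002,-0.01,0],0,0.056],[[-0.006,-0.035,0],0,0.056],[[-0.01,-0.07,-0.01],-0.5,0.056],[[-0.016,-0.11,-0.01],-1,0.056],[[-0.022,-0.15,-0.01],-1.7,0.056],[[-0.028,-0.19,-0.01],-1.7,0.056],[[-0.034,-0.23,-0.01],-1.7,0.056],[[-0.04,-0.27,-0.01],-1.7,0.056],[[-0.046,-0.31,-0.01],-1.7,0.056],[[-0.05,-0.345,-0.01],-1.7,0.056],[[-0.053,-0.367,-0.01],-1.7,0.056],[[-0.054,-0.374,-0.01],-1.7,0.056],[[-0.054,-0.374,-0.01],-1.7,0.056],[[-0.054,-0.374,-0.01],-1.7,0.056]]'

```text
time_s: 4.9
position: [0.4441, 0.1257, 0.1411]
tool_rot: [[0.998, 0.064, -0.0], [0.064, -0.998, -0.0], [-0.001, 0.0, -1.0]]
ft_force: [0.2, -0.2, -0.7]
grip_width: 0.0564
gripper_force: 7.8
```

```bash
python3 t.py w3
python3 - <<'E'
from h import *
def circ(xy):
    A=np.c_[2*xy,np.ones(len(xy))]; c=np.linalg.lstsq(A,(xy**2).sum(1),rcond=None)[0]; return c[:2],np.sqrt(c[2]+c[:2]@c[:2])
s=env.observe(); p=s['position'];R=s['tool_rot']
for n,d in(('wrist',dict(np.load('w3.npz'))),('top',dict(np.load('top.npz')))):
    P=cloud(d); h=cv2.cvtColor(d['img'],cv2.COLOR_RGB2HSV); pk=((h[...,0]>160)|(h[...,0]<6))&(h[...,1]>70)
    for nm,c in(('w',(.633,.139)),('a',(.628,.223)),('b',(.638,.055))):
        k=pk&(np.hypot(P[...,0]-c[0],P[...,1]-c[1])<.035)&(P[...,2]>.02)&(P[...,2]<.09); q=P[k]
        if len(q)<10: print(n,nm,len(q)); continue
        zt=np.percentile(q[:,2],97); t=q[q[:,2]>zt-.006]
        cc,r=circ(t[:,:2]); print(n,nm,len(q),'ztop',zt.round(4),'rim n',len(t),'c',cc.round(4),'r',r.round(4),'bbox mid',((t.min(0)+t.max(0))/2).round(4),'front/sides',q[:,0].min().round(4),q[:,1].min().round(4),q[:,1].max().round(4))
        if nm=='w': print(' tool',((np.r_[cc,zt]-p)@R).round(4))
E
```

```text
4.9 [0.44410457 0.12566347 0.14106307] [[0.998, 0.0636, -0.0005], [0.0636, -0.998, -0.0003], [-0.0005, 0.0002, -1.0]] [ 0.2420698  -0.23427798 -0.74781058] 0.056433012454936225 7.8427011537132785
-0.05 65 -0.0221 0.0211 mid -0.0005 topz [-0.0114 -0.0048]
-0.04 147 -0.0245 0.0238 mid -0.0003 topz [-0.0232 -0.0112]
0.03 390 -0.0272 0.0283 mid 0.0006 topz [-0.0251 -0.0197]
0.045 431 -0.0277 0.0291 mid 0.0007 topz [-0.0253 -0.0204]
0.06 486 -0.0284 0.03 mid 0.0008 topz [-0.0253 -0.0209]
0.07 684 -0.0289 0.0304 mid 0.0008 topz [-0.0257 -0.022 ]
0.08 538 -0.0287 0.031 mid 0.0011 topz [-0.0259 -0.0204]
0.09 242 -0.0281 0.0291 mid 0.0005 topz [-0.0258 -0.0236]
[-0.06179156 -0.0418868  -0.04499902] [0.08988079 0.04195827 0.00391563]
wrist w 0
wrist a 0
wrist b 0
top w 172 ztop 0.0756 rim n 54 c [0.6351 0.1411] r 0.0169 bbox mid [0.6354 0.1398 0.0732] front/sides 0.6153 0.1226 0.1561
 tool [ 0.1915 -0.0036  0.0654]
top a 91 ztop 0.0767 rim n 27 c [0.6291 0.2254] r 0.01 bbox mid [0.6287 0.2245 0.0748] front/sides 0.6164 0.2139 0.235
top b 89 ztop 0.0761 rim n 27 c [0.6405 0.0564] r 0.01 bbox mid [0.6402 0.0564 0.0738] front/sides 0.6276 0.0466 0.0671
```

View pics/w3.png

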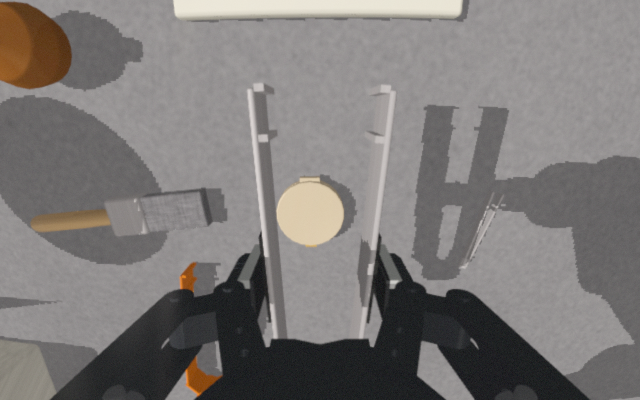

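The tongs are steady and the stand is just at the top edge of the view. I'll move 6 cm closer at this height to measure the roller from near.

Call:
drive_tool --series '[[[0.015,-0.001,0],0,0.056],[[0.04,-0.003,0],0,0.056],[[0.055,-0.004,0],0,0.056],[[0.06,-0.004,0],0,0.056],[[0.06,-0.004,0],0,0.056],[[0.06,-0.004,0],0,0.056]]'

```text
time_s: 5.55
position: [0.503, 0.1337, 0.1412]
tool_rot: [[0.998, 0.063, -0.001], [0.063, -0.998, -0.0], [-0.001, 0.0, -1.0]]
ft_force: [-0.7, 0.9, -0.5]
grip_width: 0.0559
gripper_force: 7.8
```

```bash
cat > r.py <<'E'
from h import *
import sys
def circ(xy):
    A=np.c_[2*xy,np.ones(len(xy))]; c=np.linalg.lstsq(A,(xy**2).sum(1),rcond=None)[0]; return c[:2],np.sqrt(c[2]+c[:2]@c[:2])
s=env.observe(); p=s['position'];R=s['tool_rot']; print(s['time_s'],p,R[0].round(4),s['grip_width'],s['ft_force'])
d=get('wrist'); save(d,sys.argv[1]+'.png')
P=cloud(d); h=cv2.cvtColor(d['img'],cv2.COLOR_RGB2HSV); pk=((h[...,0]>160)|(h[...,0]<6))&(h[...,1]>70)
for nm,c in(('w',(.635,.1405)),('a',(.629,.225)),('b',(.6405,.0564))):
    k=pk&(np.hypot(P[...,0]-c[0],P[...,1]-c[1])<.035)&(P[...,2]>.02); q=P[k]
    if len(q)<10: print(nm,len(q)); continue
    zt=np.percentile(q[:,2],97); t=q[q[:,2]>zt-.003]; o=q[q[:,2]<zt-.006]
    for l,g in(('rim',t),('side',o)):
        if len(g)<9: continue
        cc,r=circ(g[:,:2]); print(nm,l,len(g),'z',zt.round(4),'c',cc.round(4),'r',r.round(4),'tool',((np.r_[cc,zt]-p)@R).round(4),'y range',g[:,1].min().round(4),g[:,1].max().round(4))
E
python3 r.py w4
```

```text
5.55 [0.50304685 0.13366273 0.14116791] [ 9.98e-01  6.34e-02 -9.00e-04] 0.055935648465598245 [-0.6554804   0.92886152 -0.4979532 ]
w rim 160 z 0.0751 c [0.6358 0.1389] r 0.0165 tool [0.1329 0.0032 0.0659] y range 0.1233 0.1544
w side 1247 z 0.0751 c [0.6358 0.1392] r 0.0167 tool [0.1329 0.0029 0.0659] y range 0.1232 0.1543
a rim 135 z 0.0754 c [0.631  0.2221] r 0.0103 tool [ 0.1333 -0.0801  0.0656] y range 0.2113 0.2327
a side 1048 z 0.0754 c [0.6309 0.2222] r 0.0105 tool [ 0.1333 -0.0803  0.0656] y range 0.2107 0.2334
b rim 100 z 0.0754 c [0.6419 0.0552] r 0.0102 tool [0.1336 0.0871 0.0657] y range 0.0465 0.0649
b side 815 z 0.0754 c [0.6423 0.0563] r 0.0104 tool [0.1341 0.0861 0.0657] y range 0.0457 0.0678
```

View pics/w4.png

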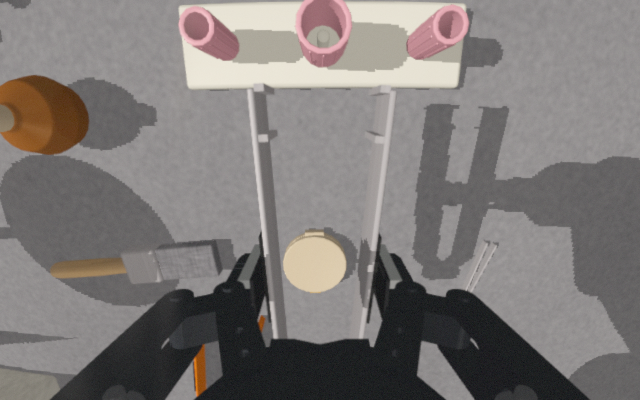

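Near view: the wide roller is at (324,32) with rim center at tool (0.133, +0.003), so it sits on the jaw line to within 2 mm. The thin rollers are well clear to either side. I'll descend here, 24 mm short of the roller, then advance.

Call:
drive_tool --series '[[[0,0.002,0.015],0,0.056],[[0,0.002,0.045],0,0.056],[[0,0.002,0.075],0,0.056],[[0,0.002,0.095],0,0.056],[[0,0.002,0.102],0,0.056],[[0,0.002,0.102],0,0.056],[[0.01,0.002,0.102],0,0.056],[[0.02,0.002,0.102],0,0.056],[[0.03,0.002,0.102],0,0.056],[[0.04,0.002,0.102],0,0.056],[[0.048,0.002,0.102],0,0.056],[[0.053,0.002,0.102],0,0.056],[[0.053,0.002,0.102],0,0.056],[[0.053,0.002,0.102],0,0.056]]'

```text
time_s: 7.0
position: [0.5565, 0.1355, 0.0392]
tool_rot: [[0.998, 0.064, -0.001], [0.064, -0.998, -0.0], [-0.001, -0.0, -1.0]]
ft_force: [-0.0, -0.3, -0.7]
grip_width: 0.0559
gripper_force: 7.8
```

```bash
python3 r.py w5
```

```text
7.0 [0.55645595 0.1355417  0.03917144] [ 9.979e-01  6.410e-02 -6.000e-04] 0.05587874325100954 [-0.0057233  -0.30427804 -0.71970173]
w rim 505 z 0.0767 c [0.6382 0.1397] r 0.0142 tool [ 0.0819  0.0011 -0.0375] y range 0.1218 0.1546
w side 2555 z 0.0767 c [0.6379 0.1394] r 0.0148 tool [ 0.0815  0.0014 -0.0375] y range 0.1242 0.1544
a rim 796 z 0.0763 c [0.6322 0.2219] r 0.0103 tool [ 0.0811 -0.0814 -0.0372] y range 0.2104 0.2346
a side 2938 z 0.0763 c [0.6321 0.2219] r 0.0106 tool [ 0.081  -0.0814 -0.0372] y range 0.2103 0.2339
b rim 768 z 0.076 c [0.6437 0.057 ] r 0.0102 tool [ 0.082   0.084  -0.0369] y range 0.0453 0.0681
b side 3617 z 0.076 c [0.6435 0.0569] r 0.0106 tool [ 0.0818  0.084  -0.0369] y range 0.0449 0.0684
```

View pics/w5.png

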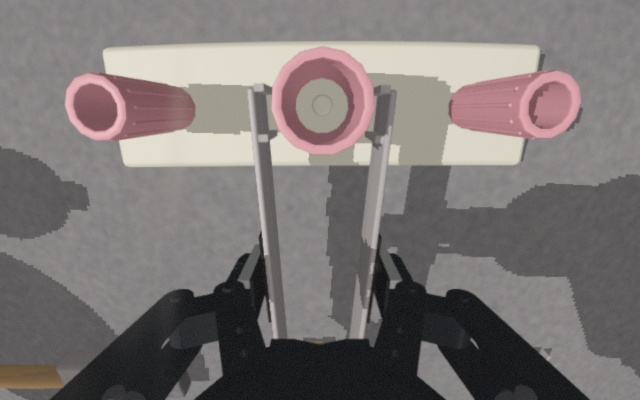

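The roller (323,100) sits centered between the jaws (260/385), with its center at tool x 0.0815. I'll nudge 1 mm forward and close gently.

Call:
drive_tool --series '[[[0.001,0,0],0,0.054],[[0.001,0,0],0,0.053],[[0.001,0,0],0,0.052],[[0.001,0,0],0,0.051],[[0.001,0,0],0,0.05],[[0.001,0,0],0,0.049],[[0.001,0,0],0,0.048],[[0.001,0,0],0,0.047],[[0.001,0,0],0,0.046],[[0.001,0,0],0,0.045],[[0.001,0,0],0,0.044],[[0.001,0,0],0,0.043],[[0.001,0,0],0,0.042],[[0.001,0,0],0,0.041],[[0.001,0,0],0,0.041],[[0.001,0,0],0,0.041],[[0.001,0,0],0,0.041],[[0.001,0,0],0,0.041]]' --newtons 22

```text
time_s: 8.85
position: [0.5578, 0.1356, 0.0393]
tool_rot: [[0.998, 0.064, 0.0], [0.064, -0.998, 0.0], [0.0, -0.0, -1.0]]
ft_force: [-1.3, -1.0, 0.9]
grip_width: 0.0502
gripper_force: 22.8
```

Stopped at 50 mm where 45 was expected, so I'll look before lifting.

```bash
python3 r.py w6; python3 t.py w6b
```

```text
8.85 [0.55777406 0.13560012 0.03934021] [9.979e-01 6.400e-02 1.000e-04] 0.05021762658851286 [-1.29872285 -0.96813815  0.857715  ]
w rim 486 z 0.077 c [0.6383 0.1396] r 0.0141 tool [ 0.0806  0.0012 -0.0377] y range 0.1211 0.1547
w side 2549 z 0.077 c [0.6381 0.1394] r 0.0148 tool [ 0.0804  0.0014 -0.0377] y range 0.1177 0.1544
a rim 787 z 0.0763 c [0.6322 0.222 ] r 0.0103 tool [ 0.0798 -0.0814 -0.037 ] y range 0.2111 0.234
a side 2870 z 0.0763 c [0.6322 0.2219] r 0.0106 tool [ 0.0798 -0.0814 -0.037 ] y range 0.2097 0.2337
b rim 754 z 0.0762 c [0.6437 0.057 ] r 0.0101 tool [ 0.0807  0.084  -0.0368] y range 0.0449 0.0682
b side 3621 z 0.0762 c [0.6436 0.0569] r 0.0106 tool [ 0.0806  0.084  -0.0368] y range 0.0446 0.0688
8.9 [0.55775305 0.13557115 0.03932567] [[0.998, 0.064, 0.0], [0.064, -0.998, -0.0], [0.0, 0.0, -1.0]] [-0.61229524  0.06369703  0.52982923] 0.04977082820407873 22.834453582763672
-0.05 54 -0.0207 0.0197 mid -0.0005 topz [-0.0114 -0.0039]
-0.04 136 -0.023 0.0225 mid -0.0003 topz [-0.0228 -0.0119]
0.03 343 -0.0235 0.0248 mid 0.0006 topz [-0.0239 -0.0205]
0.045 376 -0.0238 0.0252 mid 0.0007 topz [-0.0239 -0.0205]
0.06 484 -0.0239 0.0257 mid 0.0009 topz [-0.0373 -0.0221]
0.07 1438 -0.0239 0.0262 mid 0.0012 topz [-0.038  -0.0239]
0.08 1283 -0.0242 0.026 mid 0.0009 topz [-0.038  -0.0231]
0.09 1211 -0.0234 0.0249 mid 0.0007 topz [-0.0382 -0.0312]
0.095 1609 -0.013 0.0156 mid 0.0013 topz [-0.0383 -0.0363]
[-0.06419473 -0.04278029 -0.04499589] [0.0989322  0.04203331 0.01996333]
```

View pics/w6.png

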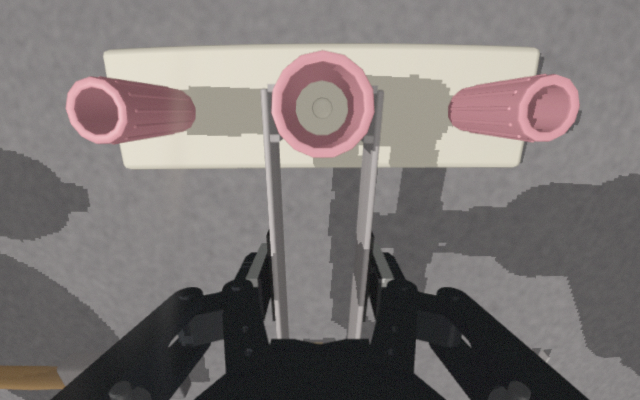

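The jaws are against the roller, centered with arms nearly parallel, and only the roller can be taking the 13 N beyond the spring (about 7 N per jaw). I'll add a little grip (28 N, about 10 N per jaw) and lift slowly.

Call:
drive_tool --series '[[[0,0,0],0,0.041],[[0,0,0],0,0.041],[[0,0,0],0,0.041],[[0,0,0],0,0.041],[[0,0,-0.002],0,0.041],[[0,0,-0.005],0,0.041],[[0,0,-0.01],0,0.041],[[0,0,-0.015],0,0.041],[[0,0,-0.02],0,0.041],[[0,0,-0.02],0,0.041]]' --newtons 28

```text
time_s: 9.95
position: [0.5581, 0.1356, 0.0602]
tool_rot: [[0.998, 0.064, 0.002], [0.064, -0.998, 0.0], [0.002, 0.0, -1.0]]
ft_force: [0.6, 0.2, -0.1]
grip_width: 0.0497
gripper_force: 29.2
```

```bash
python3 r.py w7
```

```text
9.95 [0.55814584 0.13561895 0.06023773] [0.998  0.064  0.0016] 0.049660804410155045 [ 0.63476132  0.18257276 -0.07142984]
w rim 461 z 0.0973 c [0.6385 0.1396] r 0.0145 tool [ 0.0805  0.0011 -0.0369] y range 0.1216 0.1547
w side 2453 z 0.0973 c [0.6384 0.1394] r 0.0148 tool [ 0.0804  0.0013 -0.0369] y range 0.1243 0.1544
a rim 504 z 0.0764 c [0.6322 0.2219] r 0.0103 tool [ 0.0794 -0.0814 -0.016 ] y range 0.2113 0.234
a side 1606 z 0.0764 c [0.6322 0.2219] r 0.0105 tool [ 0.0795 -0.0814 -0.016 ] y range 0.2107 0.2336
b rim 474 z 0.0759 c [0.6437 0.057 ] r 0.0102 tool [ 0.0804  0.0839 -0.0156] y range 0.0455 0.0675
b side 2406 z 0.0759 c [0.6436 0.0569] r 0.0105 tool [ 0.0803  0.084  -0.0156] y range 0.045 0.0684
```

The roller rose 20 mm with the tongs (rim 0.077 to 0.097) and the thin ones stayed put. I'll keep lifting.

Call:
drive_tool --series '[[[0,0,-0.005],0,0.041],[[0,0,-0.015],0,0.041],[[0,0,-0.025],0,0.041],[[0,0,-0.037],0,0.041],[[0,0,-0.05],0,0.041],[[0,0,-0.065],0,0.041],[[0,0,-0.08],0,0.041],[[0,0,-0.095],0,0.041],[[0,0,-0.108],0,0.041],[[0,0,-0.116],0,0.041],[[0,0,-0.12],0,0.041],[[0,0,-0.12],0,0.041],[[0,0,-0.12],0,0.041],[[0,0,-0.12],0,0.041],[[0,0,-0.12],0,0.041]]'

```text
time_s: 11.5
position: [0.5576, 0.1356, 0.1788]
tool_rot: [[0.998, 0.064, -0.001], [0.064, -0.998, -0.0], [-0.001, -0.0, -1.0]]
ft_force: [-1.1, 0.0, -0.5]
grip_width: 0.0497
gripper_force: 29.2
```

```bash
python3 r.py w8
python3 - <<'E'
from h import *
save(get('side'),'s8.png')
E
```

```text
11.5 [0.55759208 0.1355551  0.17884193] [ 0.998  0.064 -0.001] 0.04965573904396399 [-1.12758558  0.00963431 -0.4585092 ]
w rim 384 z 0.2154 c [0.638  0.1398] r 0.0144 tool [ 0.0805  0.0009 -0.0367] y range 0.1261 0.1546
w side 2215 z 0.2154 c [0.6379 0.1394] r 0.0148 tool [ 0.0804  0.0013 -0.0367] y range 0.1243 0.1544
a rim 90 z 0.0758 c [0.6321 0.2218] r 0.0104 tool [ 0.08   -0.0813  0.1029] y range 0.2113 0.2333
a side 496 z 0.0758 c [0.6324 0.2217] r 0.0105 tool [ 0.0802 -0.0812  0.1029] y range 0.2105 0.2335
b rim 296 z 0.0777 c [0.6438 0.0557] r 0.01 tool [0.081  0.0853 0.1011] y range 0.0438 0.0673
b side 443 z 0.0777 c [0.6436 0.0569] r 0.0105 tool [0.0809 0.084  0.1011] y range 0.0454 0.0679
```

View pics/s8.png

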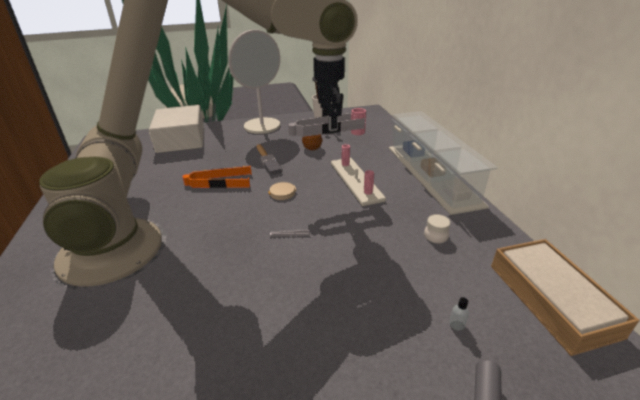

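The roller is held upright in the tongs at (358,120), with its underside at about 0.153 m. The thin rollers stand at (346,153) and (369,181), and nothing else has moved. I'm handing the job in.

```bash
python3 -c "
from rig import env
print(env.close_job())"
```

```text
the job is handed in; nothing more can be done
None
```

The job is handed in: the wide roller is held upright in the steel tongs, its underside about 15 cm above the vanity top, with roughly 10 N estimated on each jaw against the 20 N limit; the thin rollers were measured as still on their posts, and nothing else had visibly moved.

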